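# Sort the germination dishes by result

### The arm

A 6-joint arm with a two-finger parallel gripper is mounted at the origin on the work surface. World frame = base frame: x ahead of the robot, y to its left, z up, the work surface at z = 0. Lengths are in m, angles in rad, forces in N, time in s.
With the tool pointing down it reaches from about 0.35 to 0.95 m from the base axis. Payload 17.4 kg.
Tool frame: the origin (TCP) lies between the finger pads; the fingertips stand 25 mm ahead of it and the grasp point (between the pads) lies 6 mm ahead of it; z points along the fingers, y is the line along which they close (so a half turn about z gives the same grasp; the last joint's range is limited). The gripper opens to 93 mm and grips with 3 to 60 N. Pads are 15 mm wide; open, the fingers measure 128 mm over their backs; the gripper's body (75 mm by 188 mm) begins 65 mm behind the grasp point.
Start: joints at [1.152, 0.116, 1.442, -0, 1.584, -0.038], TCP at [0.251, 0.627, 0.244] pointing down, gripper open.
Joint ranges: [-2.83, 2.83], [-0.83, 2.19], [0.07, 2.5], [-1.14, 4.28], [0.01, 3], [-2.97, 2.97]. Speed limits (rad/s): [1.89, 1.89, 2.22, 3.14, 3.14, 3.14].

### API

Orientations are given as a unit quaternion [w, x, y, z].
In Python, from workcell import bot, imaging, job_done gives the robot as it stands.
- The arm moves only by the shell command python3 -m handwheel 'ROWS'. ROWS is a JSON list that holds a single list of rows (three levels of brackets), with 1 to 12 rows, each of 5 numbers: dx, dy, dz in m, then a turn about the tool's z in rad, then the finger opening in m; each row is the pose to reach, as a shift and turn from the pose commanded when the command began, along the tool's axes at that moment; what a row does not reach only later rows make up. A row lasts 1/10 s, in which the tool goes at most 0.05 m and 0.15 rad, less where a joint would pass 70% of its speed; a pose out of reach is approached as far as the arm can. The fingers move at their own pace and stop on an object; the grip force is fixed at half the most. Time passes only in rows, so rows that do not move let the fingers close. It prints the time, the measured TCP pose, the force, the opening and the grip force at its end. Input that does not fit is refused with a message, and nothing moves.
- bot.observe(): the state, without advancing time (a new reading comes with each control period).
- imaging.grab_frame(name): name is "scene" or "top"; returns the picture (400x640x3 uint8, blue, green, red); there is no depth.
- imaging.calibration(name): a dict with "intrinsics" (3x3 intrinsics, pixels), "rvec" (rotation vector, rad) and "tvec" (3), from world to camera coordinates, as OpenCV has them. Camera axes: x right, y down, z forward; pixel columns grow to the right and rows downward; lengths in m; the calibration is good to about 2 mm. A picture is of the moment at which its call begins. calibration takes no time and is no camera call.
- job_done(): hands the job in; it is judged then, once.
The state is a dict: "time": time; "joint_positions": joint angles; "joint_vel": joint speeds; "joint_efforts": joint torques, N m; "tool_pos": TCP position; "tcp_rot": TCP orientation; "contact_force": force on the tool from outside, world axes, zero at the start; "torque": the same for the moment, N m; "grip_width": finger opening in m; "grip_force": force on a finger pad.
Only numpy, scipy, OpenCV 4.12 (cv2) and the standard library are available. Lean on these libraries where they do the work, as an engineer would, in place of code of your own. Each camera call takes 0.05 s, during which the arm holds its last target. There are 200 camera calls.

### The job

Sort the five sealed seed dishes by what has grown in them: the two with green shoots go flat and side by side in the white tray with the green rim, bound for the grow lights, and the two where the brown peat is still bare go in one neat stack of two in the black tray, bound for the dark incubator. Touch the mouldy dish last, only once those four are in place, so that its spores are not carried to them, and set it flat in the red discard tub. Keep every dish level with its lid up and set it down gently rather than dropping it, and leave the moss jar and the wash bottle where they stand.

Things in the scene. Friction and masses are not known exactly. Their poses are not given: they have to be found in the camera images.
- sprout_a: closed round clear-plastic culture dish, 55 mm diameter, 16 mm high, about 45 g, flat on top and below, lid sealed on so that it is one rigid piece; green leafy seedlings on dark brown peat show through the lid (one of two alike). Origin: centre of its underside, z up through the lid; turning about z does not matter
- sprout_b: closed round clear-plastic culture dish, 55 mm diameter, 16 mm high, about 45 g, flat on top and below, lid sealed on so that it is one rigid piece; green leafy seedlings on dark brown peat show through the lid (one of two alike). Origin: centre of its underside, z up through the lid; turning about z does not matter
- seed_a: closed round clear-plastic culture dish, 55 mm diameter, 16 mm high, about 45 g, flat on top and below, lid sealed on so that it is one rigid piece; bare dark brown peat with scattered small tan seeds shows through the lid, nothing green (one of two alike). Origin: centre of its underside, z up through the lid; turning about z does not matter
- seed_b: closed round clear-plastic culture dish, 55 mm diameter, 16 mm high, about 45 g, flat on top and below, lid sealed on so that it is one rigid piece; bare dark brown peat with scattered small tan seeds shows through the lid, nothing green (one of two alike). Origin: centre of its underside, z up through the lid; turning about z does not matter
- mould: closed round clear-plastic culture dish, 55 mm diameter, 16 mm high, about 45 g, flat on top and below, lid sealed on so that it is one rigid piece; white fluffy round patches of mould with blue-black middles, on dark brown peat, show through the lid. Origin: centre of its underside, z up through the lid; turning about z does not matter
- light_tray: shallow white tray with a green rim and a green lug (60 mm wide, 9 mm out) on each y end; it stands firmly and does not move. Floor 4 mm thick, inside 130 mm (its x) by 150 mm (its y), walls 4 mm thick with their top 10 mm above the bench. Origin: centre of its underside, on the bench. Both sprouted dishes fit side by side along its y
- dark_tray: shallow all-black tray of the same size, with a black lug on each y end; it stands firmly and does not move. Floor 4 mm thick, inside 130 mm (its x) by 150 mm (its y), walls 4 mm thick with their top 10 mm above the bench. Origin: centre of its underside, on the bench
- discard_tub: red open tub, deeper than the trays, with a plain yellow panel outside on its front and back; it stands firmly and does not move. Floor 4 mm thick, inside 130 mm (its x) by 150 mm (its y), walls 4 mm thick with their top 40 mm above the bench. Origin: centre of its underside, on the bench
- moss_jar: bystander: closed glass jar half full of olive-brown moss, 88 mm diameter, 113 mm high, loose on the bench. Origin: centre of its underside
- wash_bottle: bystander: whitish plastic wash bottle, 72 mm diameter, with a blue cap and a blue bent spout; 210 mm high, the spout reaching 64 mm out along its own x at about 200 mm height; loose on the bench. Origin: centre of its underside
Not all that is in view belongs to the job. What is shaped like the sprout_a but purple is not meant.

How it is judged:
On the way, in this order (a step that is already met when the one before it is completed fails the run):
1. the two sprouted dishes lie in the white tray and the two unsprouted ones are stacked in the black tray (x of sprout_a in the frame of light_tray between -0.04 and 0.04 m and y of sprout_a in the frame of light_tray between -0.05 and 0.05 m and z of sprout_a in the frame of light_tray between 0 and 0.01 m and angle between each of sprout_a, sprout_b's own z axis and vertical below 0.1 rad and x of sprout_b in the frame of light_tray between -0.04 and 0.04 m and y of sprout_b in the frame of light_tray between -0.05 and 0.05 m and z of sprout_b in the frame of light_tray between 0 and 0.01 m and ((x of seed_a in the frame of dark_tray between -0.04 and 0.04 m and y of seed_a in the frame of dark_tray between -0.05 and 0.05 m and z of seed_a in the frame of dark_tray between 0 and 0.01 m and angle between each of seed_a, seed_b's own z axis and vertical below 0.1 rad and horizontal distance between seed_a and seed_b below 0.01 m and z of seed_b in the frame of seed_a between 0.012 and 0.02 m) or (x of seed_b in the frame of dark_tray between -0.04 and 0.04 m and y of seed_b in the frame of dark_tray between -0.05 and 0.05 m and z of seed_b in the frame of dark_tray between 0 and 0.01 m and angle between each of seed_b, seed_a's own z axis and vertical below 0.1 rad and horizontal distance between seed_b and seed_a below 0.01 m and z of seed_a in the frame of seed_b between 0.012 and 0.02 m)) and linear speed of each of sprout_a, sprout_b, seed_a, seed_b below 0.02 m/s), for 0.2 s.
2. the mouldy dish lies in the red discard tub (x of mould in the frame of discard_tub between -0.045 and 0.045 m and y of mould in the frame of discard_tub between -0.055 and 0.055 m and z of mould in the frame of discard_tub between 0 and 0.01 m and angle between mould's own z axis and vertical below 0.1 rad and linear speed of mould below 0.02 m/s), for 0.2 s.
At the end, for the whole second after the job is handed in: Both sprouted dishes flat on the white tray's floor; the unsprouted two stacked in the black tray, one flat on its floor, the other on it, centres within 10 mm, either on top; the mouldy dish flat on the red tub's floor; all within 6 degrees of level and at rest (all of step 1 and all of step 2); the robot touches nothing.
It fails at once if the mouldy dish is touched by the fingers, or moved by more than 20 mm, before the other four dishes are in place ((contact force between the fingers and mould above 0.5 N or distance of mould from where it was at the start of the episode above 0.02 m) and not ((x of sprout_a in the frame of light_tray between -0.04 and 0.04 m and y of sprout_a in the frame of light_tray between -0.05 and 0.05 m and z of sprout_a in the frame of light_tray between 0 and 0.01 m and angle between each of sprout_a, sprout_b's own z axis and vertical below 0.1 rad and x of sprout_b in the frame of light_tray between -0.04 and 0.04 m and y of sprout_b in the frame of light_tray between -0.05 and 0.05 m and z of sprout_b in the frame of light_tray between 0 and 0.01 m) and ((x of seed_a in the frame of dark_tray between -0.04 and 0.04 m and y of seed_a in the frame of dark_tray between -0.05 and 0.05 m and z of seed_a in the frame of dark_tray between 0 and 0.01 m and angle between each of seed_a, seed_b's own z axis and vertical below 0.1 rad and horizontal distance between seed_a and seed_b below 0.01 m and z of seed_b in the frame of seed_a between 0.012 and 0.02 m) or (x of seed_b in the frame of dark_tray between -0.04 and 0.04 m and y of seed_b in the frame of dark_tray between -0.05 and 0.05 m and z of seed_b in the frame of dark_tray between 0 and 0.01 m and angle between each of seed_b, seed_a's own z axis and vertical below 0.1 rad and horizontal distance between seed_b and seed_a below 0.01 m and z of seed_a in the frame of seed_b between 0.012 and 0.02 m)))).
It fails at once if a dish is tipped by more than about 35 degrees (angle between any of sprout_a, sprout_b, seed_a, seed_b, mould's own z axis and vertical above 0.6 rad).
It fails at once if a dish is let fall from more than about 25 mm (moves faster than 0.7 m/s out of the fingers) ((linear speed of sprout_a above 0.7 m/s and contact force between the fingers and sprout_a below 0.05 N) or (linear speed of sprout_b above 0.7 m/s and contact force between the fingers and sprout_b below 0.05 N) or (linear speed of seed_a above 0.7 m/s and contact force between the fingers and seed_a below 0.05 N) or (linear speed of seed_b above 0.7 m/s and contact force between the fingers and seed_b below 0.05 N) or (linear speed of mould above 0.7 m/s and contact force between the fingers and mould below 0.05 N)).
It fails at once if the moss jar or the wash bottle is shifted by more than 20 mm or tipped (distance of any of moss_jar, wash_bottle from where it was at the start of the episode above 0.02 m or angle between any of moss_jar, wash_bottle's own z axis and vertical above 0.3 rad).
It also fails if it takes over 115 s, if anything falls off the work surface, if the arm or the gripper's body presses on something with over 40 N, if the wrist force passes 120 N, or if a joint passes its speed limit or range.

## Working session

There is one attempt and no reset: what is moved stays moved. The work goes in short steps, Python scripts to look and compute and a shell command to move; the robot and the scene stay as the last step left them, time stands still between calls to the robot, and variables do not carry over. Pictures are saved under pics/ and viewed, at most 14 in all, crops included, and the job is handed in when it is done.

```bash
mkdir -p pics
python3 - <<'E'
from workcell import bot, imaging
import cv2, json
o=bot.observe(); print(o)
for n in("scene","top"):
    f=imaging.grab_frame(n); cv2.imwrite(f"pics/{n}0.png",f); print(imaging.calibration(n))
E
```

```text
{'time': 0.0, 'joint_positions': array([ 1.15220867e+00,  1.16475589e-01,  1.44229287e+00,  8.62091875e-06,
        1.58397761e+00, -3.78023261e-02]), 'joint_vel': array([ 0.00040073,  0.00074933, -0.00052676, -0.000359  ,  0.00108992,
       -0.00114372]), 'joint_efforts': array([-5.02041894e-04, -7.21274471e+01, -6.22608304e+01,  7.80094019e-02,
        2.37460400e-02, -7.25053860e-05]), 'tool_pos': array([0.25079749, 0.62648346, 0.24289503]), 'tcp_rot': array([-1.34661300e-04,  1.89244393e-01,  9.81929848e-01, -5.60783519e-04]), 'contact_force': array([-0.70008473,  0.15313014,  0.40135436]), 'torque': array([ 0.03186529, -0.02403122,  0.00580479]), 'grip_force': 0.0, 'grip_width': 0.09274852348766954}
{'intrinsics': array([[416.35773906,   0.        , 318.25550718],
       [  0.        , 416.35773906, 197.89145576],
       [  0.        ,   0.        ,   1.        ]]), 'rvec': array([ 2.44994033,  0.67288678, -0.19149117]), 'tvec': array([-0.37434514, -0.16379325,  1.63254591])}
{'intrinsics': array([[472.31087249,   0.        , 319.55750974],
       [  0.        , 472.31087249, 196.82795634],
       [  0.        ,   0.        ,   1.        ]]), 'rvec': array([ 2.1260889 , -2.18169048,  0.12089548]), 'tvec': array([0.01214642, 0.43701791, 1.26649745])}
```

View pics/scene0.png

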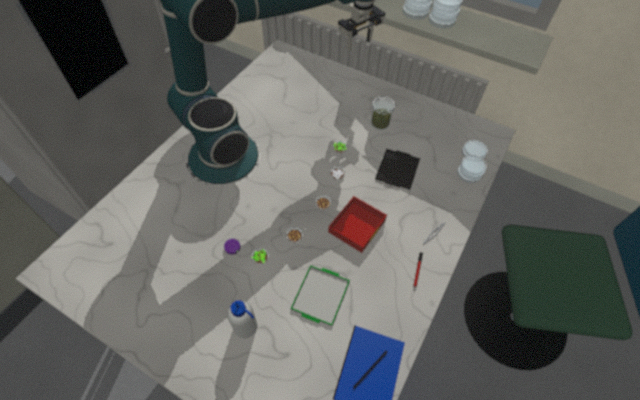

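View pics/top0.png

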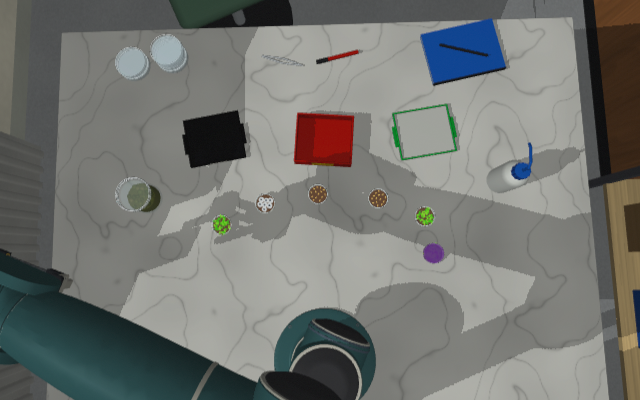

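Top view (scene view agrees):
- Sprouts are at (221,225) and (425,216).
- Bare seed dishes are at (317,194) and (378,198).
- The mouldy dish is at (264,204), and the purple decoy is at (433,253).
- The black tray is at (214,138), the red tub at (324,139), and the white/green tray at (425,131).
- The jar is at (135,195) and the bottle at (515,175).

Things that could be mistaken for a dish I want: the purple dish for a sprout, and the mouldy dish for a seed dish. I'll check both in one close crop.

Run:
```python
import cv2,numpy as np
f=cv2.imread('pics/top0.png');s=cv2.imread('pics/scene0.png')
a=cv2.resize(f[180:270,200:460],None,fx=3,fy=3,interpolation=cv2.INTER_CUBIC)
b=cv2.resize(s[130:270,220:410],None,fx=2.3,fy=2.3,interpolation=cv2.INTER_CUBIC)
o=np.zeros((a.shape[0]+b.shape[0],780,3),np.uint8);o[:a.shape[0]]=a;o[a.shape[0]:,:b.shape[1]]=b
cv2.imwrite('pics/crop0.png',o)
```

```text
(no output)
```

View pics/crop0.png

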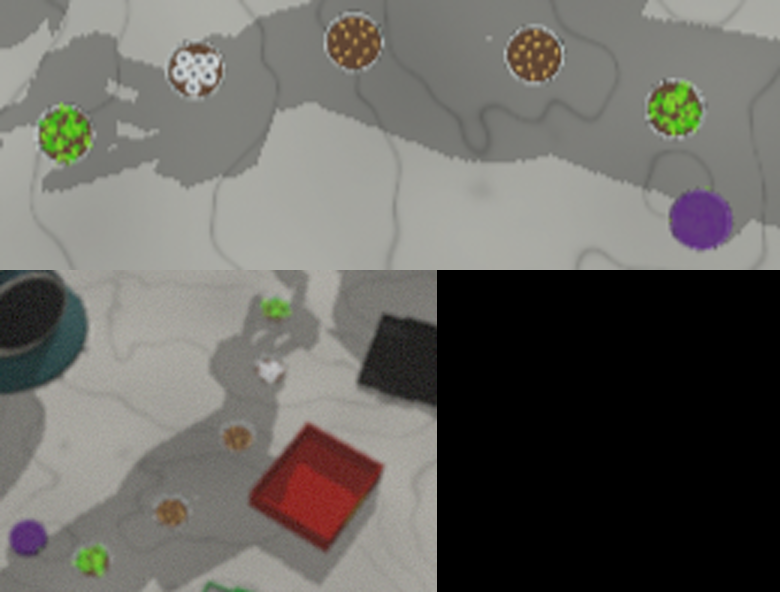

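The crop confirms the choice: green shoots at top (221,225) and (425,216), bare peat with seeds at (317,194) and (378,198), mould at (264,204) and the purple decoy at (433,253). Next I'll triangulate.

```bash
cat > h.py <<'E'
import cv2,numpy as np
from workcell import bot,imaging
def cam(n):
    c=imaging.calibration(n);K=c["intrinsics"];R=cv2.Rodrigues(c["rvec"])[0];t=np.array(c["tvec"]).reshape(3)
    return K,R,t
def ray(n,p,z):
    K,R,t=cam(n);C=-R.T@t;d=R.T@np.linalg.inv(K)@[p[0],p[1],1];return C+d*(z-C[2])/d[2]
def proj(n,P):
    K,R,t=cam(n);q=K@(R@np.array(P)+t);return q[:2]/q[2]
def tri(p,q):
    Ps=[K@np.c_[R,t] for K,R,t in (cam("top"),cam("scene"))]
    X=cv2.triangulatePoints(*Ps,np.array(p,float).reshape(2,1),np.array(q,float).reshape(2,1)).ravel();return X[:3]/X[3]
def disc(img,p,r,k=5):
    """saturated blob nearest p: (bbox-circle centre, radius, moment centre)"""
    h=cv2.cvtColor(img,cv2.COLOR_BGR2HSV);m=((h[...,1]>70)&(h[...,2]>25)).astype(np.uint8)
    roi=np.zeros_like(m);cv2.circle(roi,(int(p[0]),int(p[1])),r,1,-1)
    m=cv2.morphologyEx(m*roi,cv2.MORPH_CLOSE,np.ones((k,k),np.uint8))
    cs=cv2.findContours(m,cv2.RETR_EXTERNAL,cv2.CHAIN_APPROX_NONE)[0];c=cv2.convexHull(max(cs,key=cv2.contourArea))
    M=cv2.moments(c);cc,rr=cv2.minEnclosingCircle(c)
    return np.array(cc),rr,np.array([M['m10'],M['m01']])/M['m00']
def rect(mask):
    m=cv2.morphologyEx(mask.astype(np.uint8),cv2.MORPH_OPEN,np.ones((2,2),np.uint8))
    c=max(cv2.findContours(m,cv2.RETR_EXTERNAL,cv2.CHAIN_APPROX_NONE)[0],key=cv2.contourArea);return c
E
python3 - <<'E'
from h import *
np.set_printoptions(precision=4,suppress=True)
T=cv2.imread('pics/top0.png');S=cv2.imread('pics/scene0.png')
D=dict(spL=((221,225),(340,147)),spR=((425,216),(260,256)),seL=((317,194),(323,202)),seR=((378,198),(294,235)),mould=((264,204),(337,173)))
for k,(a,b) in D.items():
    ca,ra,ma=disc(T,a,13);cb,rb,mb=disc(S,b,12)
    print(k,ca,round(ra,1),ma,'tri',tri(ma,mb),'z.012',ray('top',ma,.012),'bymin',ray('top',ca,.012)[:2],'scene',ray('scene',mb,.012)[:2])
for k,z,rois in(('light',.01,((425,131),(322,296))),('dark',.01,((214,138),(398,169))),('tub',.04,((324,139),(358,224)))):
  ctr=[]
  for n,I,p in(('top',T,rois[0]),('scene',S,rois[1])):
    h=cv2.cvtColor(I,cv2.COLOR_BGR2HSV);H,s,v=[h[...,i].astype(int) for i in range(3)]
    m={'light':(H>45)&(H<80)&(s>90),'dark':(v<50),'tub':((H<10)|(H>170))&(s>120)}[k]
    roi=np.zeros(m.shape,np.uint8);cv2.circle(roi,p,42,1,-1)
    m=cv2.morphologyEx((m&(roi>0)).astype(np.uint8),cv2.MORPH_CLOSE,np.ones((5,5)))
    c=rect(m);hull=cv2.convexHull(c)
    W=np.array([ray(n,q,z)[:2] for q in hull[:,0].astype(float)],np.float32)
    (cx,cy),wh,an=cv2.minAreaRect(W);print(k,n,np.array([cx,cy,*wh,an]))
    ctr.append(proj(n,[cx,cy,z]))
  print('  tri',tri(*ctr))
# tall bystanders footprint
print('jar',ray('top',(135,195),.113),ray('scene',(381,121),.0),'bottle cap',tri((521,171),(238,308)))
E
```

```text
spL [221.5 224. ] 10.1 [221.2575 224.3948] tri [0.3699 0.2743 0.0103] z.012 [0.3696 0.2737 0.012 ] bymin [0.3707 0.2731] scene [0.3708 0.2731]
spR [425.4212 215.9523] 9.6 [424.688  215.8891] tri [ 0.3785 -0.2871  0.0103] z.012 [ 0.3786 -0.2866  0.012 ] bymin [ 0.3783 -0.2886] scene [ 0.379  -0.2878]
seL [317.5882 194.    ] 8.6 [317.5746 193.9126] tri [0.4482 0.0065 0.0066] z.012 [0.4473 0.0063 0.012 ] bymin [0.447  0.0062] scene [0.4502 0.0036]
seR [377.5857 198.3571] 8.7 [377.6836 198.0069] tri [ 0.4321 -0.1601  0.007 ] z.012 [ 0.4314 -0.1596  0.012 ] bymin [ 0.4305 -0.1593] scene [ 0.4338 -0.1625]Traceback (most recent call last):
  File "<stdin>", line 6, in <module>
  File "h.py", line 18, in disc
    cs=cv2.findContours(m,cv2.RETR_EXTERNAL,cv2.CHAIN_APPROX_NONE)[0];c=cv2.convexHull(max(cs,key=cv2.contourArea))
                                                                                       ~~~^^^^^^^^^^^^^^^^^^^^^^^^
ValueError: max() iterable argument is empty
```

```bash
cat > t.py <<'E'
from h import *
np.set_printoptions(precision=4,suppress=True)
T=cv2.imread('pics/top0.png');S=cv2.imread('pics/scene0.png')
ca,ra,ma=disc(T,(264,204),13,9);g=cv2.cvtColor(S,cv2.COLOR_BGR2HSV)[166:182,328:346];m=g[...,2]>205
ys,xs=np.nonzero(m);mb=(xs.mean()+328,ys.mean()+166)
print('mould',ca,ra,ma,mb,tri(ma,mb),ray('top',ma,.01)[:2],ray('scene',mb,.01)[:2])
for k,z,rois in(('light',.01,((425,131),(322,296))),('dark',.01,((214,138),(398,169))),('tub',.04,((324,139),(358,224)))):
  ctr=[]
  for n,I,p in(('top',T,rois[0]),('scene',S,rois[1])):
    h=cv2.cvtColor(I,cv2.COLOR_BGR2HSV);H,s,v=[h[...,i].astype(int) for i in range(3)]
    m={'light':(H>45)&(H<80)&(s>90),'dark':(v<60),'tub':((H<10)|(H>170))&(s>120)}[k]
    roi=np.zeros(m.shape,np.uint8);cv2.circle(roi,p,42,1,-1)
    m=cv2.morphologyEx((m&(roi>0)).astype(np.uint8),cv2.MORPH_CLOSE,np.ones((5,5)))
    hull=cv2.convexHull(rect(m))
    W=np.array([ray(n,q,z)[:2] for q in hull[:,0].astype(float)],np.float32)
    (cx,cy),wh,an=cv2.minAreaRect(W);print(k,n,np.array([cx,cy,*wh,an]))
    ctr.append(proj(n,[cx,cy,z]))
  print('  tri',tri(*ctr))
print('jar',ray('top',(133,193),.113),'bottle cap',tri((521,171),(238,308)))
E
python3 t.py
```

```text
mould [263.5 204.5] 7.905794143676758 [262.12   206.4756] (np.float64(nan), np.float64(nan)) [nan nan nan] [0.4165 0.1608] [nan nan]
light top [ 0.6023 -0.2194  0.082   0.0133  8.4687]
light scene [ 0.6326 -0.3795  0.0569  0.0108  8.7171]
  tri [ 0.6301 -0.2808 -0.2166]
dark top [0.6096 0.292  0.1384 0.1742 9.6465]
dark scene [0.6204 0.2906 0.1319 0.1686 9.2611]
  tri [ 0.6153  0.2966 -0.0014]
tub top [ 0.5926 -0.017   0.1581  0.1442 85.02  ]
tub scene [ 0.6061 -0.0267  0.1702  0.1383 84.7505]
  tri [ 0.5997 -0.0158  0.0184]
jar [0.4492 0.4788 0.113 ] bottle cap [ 0.4729 -0.499   0.1546]t.py:5: RuntimeWarning: Mean of empty slice.
  ys,xs=np.nonzero(m);mb=(xs.mean()+328,ys.mean()+166)
  ret = ret.dtype.type(ret / rcount)
```

```bash
sed -i 's/>205/>170/; s/hull=cv2.convexHull(rect(m))/hull=cv2.convexHull(cv2.findNonZero(m))/; s/(s>90)/(s>60)/' t.py; python3 t.py
```

```text
mould [263.5 204.5] 7.905794143676758 [262.12   206.4756] (np.float64(337.4), np.float64(173.1)) [ 0.4204  0.1648 -0.0114] [0.4165 0.1608] [0.4295 0.1511]
light top [ 0.617  -0.2969  0.1392  0.1765  8.5918]
light scene [ 0.6169 -0.2983  0.1379  0.1752  8.135 ]
  tri [ 0.617  -0.2974  0.0085]
dark top [0.6125 0.2948 0.1385 0.1743 9.6482]
dark scene [0.615  0.2931 0.1322 0.1691 9.3572]
  tri [0.6139 0.296  0.006 ]
tub top [ 0.5955 -0.0143  0.1581  0.1443 85.0178]
tub scene [ 0.6014 -0.025   0.1704  0.1387 84.8424]
  tri [ 0.5988 -0.0148  0.0241]
jar [0.4492 0.4788 0.113 ] bottle cap [ 0.4729 -0.499   0.1546]
```

```bash
cat > d.py <<'E'
import sys;from h import *
from scipy.spatial.transform import Rotation as Ro
np.set_printoptions(precision=4,suppress=True)
o=bot.observe();q=o["tcp_rot"];R=Ro.from_quat([q[1],q[2],q[3],q[0]]).as_matrix()
yaw=np.arctan2(R[1,1],R[0,1])
print('t',o['time'],'pos',o["tool_pos"],'yaw',yaw,'q',o["joint_positions"],'tilt',np.degrees(np.arccos(-R[2,2])))
a=list(map(float,sys.argv[1:]))
for i in range(0,len(a),3): print('delta',a[i:i+3],R.T@(np.array(a[i:i+3])-o["tool_pos"]))
E
python3 -m handwheel '[[[0,0,0.03,1.19,0.078],[0,0,0.07,1.19,0.078],[0,0,0.1,1.19,0.078],[0,0,0.1,1.19,0.078],[0,0,0.1,1.19,0.078],[0,0,0.1,1.19,0.078],[0,0,0.1,1.19,0.078],[0,0,0.1,1.19,0.078],[0,0,0.1,1.19,0.078],[0,0,0.1,1.19,0.078]]]'; python3 d.py .37 .2735 .1 .37 .2735 .029
```

```text
time: 1.1
tool_pos: [0.2508, 0.6266, 0.1434]
tcp_rot: [0.0, 0.706, 0.709, -0.0]
contact_force: [-0.3, 0.0, 0.6]
grip_width: 0.0781
grip_force: 0.0
t 1.1 pos [0.2508 0.6266 0.1434] yaw 0.004398615298127643 q [ 1.1522  0.1588  1.558  -0.      1.4252  1.1478] tilt 0.023352150627550364
delta [0.37, 0.2735, 0.1] [-0.3536  0.1176  0.0435]
delta [0.37, 0.2735, 0.029] [-0.3535  0.1176  0.1145]
```

```bash
python3 -m handwheel '[[[-0.03,0.01,0,0,0.078],[-0.08,0.027,0,0,0.078],[-0.13,0.043,0,0,0.078],[-0.18,0.06,0,0,0.078],[-0.23,0.077,0,0,0.078],[-0.28,0.093,0,0,0.078],[-0.33,0.11,0,0,0.078],[-0.3535,0.1176,0,0,0.078],[-0.3535,0.1176,0.03,0,0.078],[-0.3535,0.1176,0.05,0,0.078],[-0.3535,0.1176,0.05,0,0.078]]]'; python3 d.py .37 .2735 .029
python3 - <<'E'
from h import *
cv2.imwrite('pics/a1.png',np.hstack([cv2.resize(imaging.grab_frame(n)[y:y+100,x:x+100],(400,400)) for n,x,y in(('top',170,170),('scene',290,100))]))
E
```

```text
time: 2.2
tool_pos: [0.3676, 0.2721, 0.0913]
tcp_rot: [-0.0, 0.706, 0.708, -0.002]
contact_force: [-0.4, 0.0, 0.3]
grip_width: 0.078
grip_force: 0.0
t 2.2 pos [0.3676 0.2721 0.0913] yaw 0.0025981236285176775 q [ 0.5815 -0.2912  2.0725  0.      1.3638  0.5789] tilt 0.20499282700394192
delta [0.37, 0.2735, 0.029] [0.0015 0.0026 0.0623]
```

View pics/a1.png

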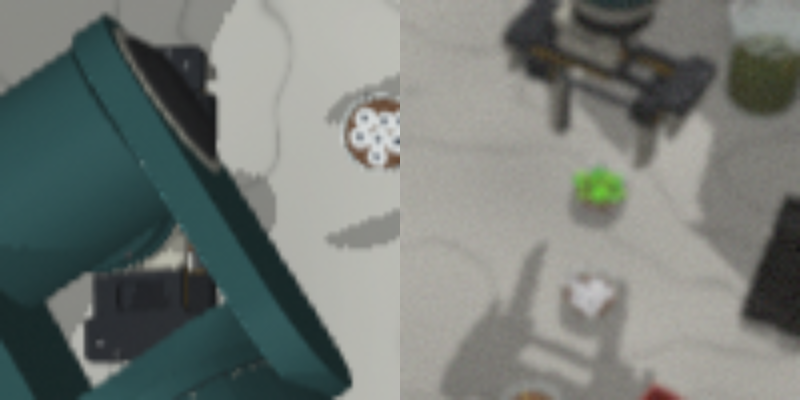

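The picture shows the fingers straddling the sprout dish (scene about (340,147)), with the mould well clear (about (337,173)). Descend and grip.

```bash
python3 -m handwheel '[[[0,0.001,0.025,0,0.078],[0,0.001,0.05,0,0.078],[0,0.001,0.063,0,0.078],[0,0.001,0.063,0,0.078],[0,0.001,0.063,0,0.03],[0,0.001,0.063,0,0.03],[0,0.001,0.063,0,0.03],[0,0.001,0.063,0,0.03],[0,0.001,0.063,0,0.03],[0,0.001,0.063,0,0.03],[0,0.001,0.063,0,0.03]]]'; python3 d.py
```

```text
time: 3.4
tool_pos: [0.3699, 0.2734, 0.0315]
tcp_rot: [0.0, 0.707, 0.707, 0.001]
contact_force: [-1.4, -1.1, 7.4]
grip_width: 0.054
grip_force: 30.0
t 3.4 pos [0.3699 0.2734 0.0315] yaw 3.0117964533221142e-05 q [ 0.5811 -0.2239  2.1228  0.      1.2415  0.581 ] tilt 0.07013464259247414
```

```bash
python3 -m handwheel '[[[0,0,-0.02,0,0.03],[0,0,-0.06,0,0.03],[0,0,-0.09,0,0.03],[-0.02,0.01,-0.09,0,0.03],[-0.06,0.03,-0.09,0,0.03],[-0.1,0.05,-0.09,0,0.03],[-0.14,0.07,-0.09,0,0.03],[-0.18,0.09,-0.09,0,0.03],[-0.22,0.11,-0.09,0,0.03],[-0.26,0.13,-0.09,0,0.03],[-0.28,0.14,-0.09,0,0.03],[-0.28,0.14,-0.09,0,0.03]]]' && python3 d.py .6116 -.2614 .1 .6116 -.2614 .036
```

```text
time: 4.6
tool_pos: [0.5102, -0.0092, 0.1205]
tcp_rot: [-0.0, 0.708, 0.706, -0.0]
contact_force: [0.1, -0.1, -0.5]
grip_width: 0.0543
grip_force: 30.0
t 4.6 pos [ 0.5102 -0.0092  0.1205] yaw -0.0030006840611941695 q [-0.0679 -0.188   1.9391 -0.0004  1.3908 -0.0648] tilt 0.028990065267010437
delta [0.6116, -0.2614, 0.1] [-0.2519  0.1022  0.0206]
delta [0.6116, -0.2614, 0.036] [-0.2518  0.1022  0.0846]
```

```bash
python3 -m handwheel '[[[-0.03,0.012,0,0,0.03],[-0.07,0.028,0,0,0.03],[-0.11,0.045,0,0,0.03],[-0.15,0.061,0,0,0.03],[-0.19,0.077,0,0,0.03],[-0.23,0.093,0,0,0.03],[-0.253,0.102,0,0,0.03],[-0.253,0.102,0.03,0,0.03],[-0.253,0.102,0.06,0,0.03],[-0.253,0.102,0.075,0,0.03],[-0.253,0.102,0.075,0,0.03]]]' && python3 d.py .6116 -.2614 .036
```

```text
time: 5.7
tool_pos: [0.6106, -0.2587, 0.0435]
tcp_rot: [-0.002, 0.707, 0.707, -0.001]
contact_force: [0.2, 0.3, -0.4]
grip_width: 0.0541
grip_force: 30.0
t 5.7 pos [ 0.6106 -0.2587  0.0435] yaw 0.0005582901979172545 q [-0.4393  0.2135  1.666   0.0001  1.2658 -0.4399] tilt 0.20609892289176482
delta [0.6116, -0.2614, 0.036] [-0.0027  0.001   0.0075]
```

```bash
python3 -m handwheel '[[[0,0,0.004,0,0.03],[0,0,0.006,0,0.03],[0,0,0.008,0,0.03],[0,0,0.008,0,0.03]]]'; python3 d.py
```

```text
time: 6.1
tool_pos: [0.6117, -0.2599, 0.0382]
tcp_rot: [0.0, 0.707, 0.707, 0.0]
contact_force: [0.2, 0.6, -0.3]
grip_width: 0.0541
grip_force: 30.0
t 6.1 pos [ 0.6117 -0.2599  0.0382] yaw 5.955471186974568e-05 q [-0.4401  0.2191  1.6688  0.      1.253  -0.4402] tilt 0.04056429360648345
```

```bash
python3 -m handwheel '[[[0,0,0.001,0,0.03],[0,0,0.002,0,0.03],[0,0,0.002,0,0.03],[0,0,0.002,0,0.03]]]'
```

```text
time: 6.5
tool_pos: [0.6115, -0.2599, 0.0357]
tcp_rot: [0.0, 0.707, 0.707, 0.0]
contact_force: [0.4, 0.2, -0.7]
grip_width: 0.0547
grip_force: 30.0
```

Just above the floor; lower 1 mm more, release to 72 mm, and rise.

```bash
python3 -m handwheel '[[[0,0,0.0012,0,0.03],[0,0,0.0012,0,0.03],[0,0,0.0012,0,0.06],[0,0,0.0012,0,0.072],[0,0,0.0012,0,0.072],[0,0,0.0012,0,0.072],[0,0,-0.02,0,0.072],[0,0,-0.06,0,0.072],[0,0,-0.085,0,0.072],[0,0,-0.085,0,0.072]]]'; python3 d.py .3785 -.2873 .08  .3785 -.2873 .031
```

```text
time: 7.5
tool_pos: [0.6128, -0.2605, 0.125]
tcp_rot: [0.003, 0.707, 0.707, 0.001]
contact_force: [0.4, 0.2, 0.4]
grip_width: 0.0721
grip_force: 0.0
t 7.5 pos [ 0.6128 -0.2605  0.125 ] yaw 2.9893097440615848e-05 q [-0.4402  0.1479  1.6008 -0.      1.3872 -0.4402] tilt 0.32543530130968124
delta [0.3785, -0.2873, 0.08] [-0.0267 -0.2346  0.0439]
delta [0.3785, -0.2873, 0.031] [-0.0266 -0.2348  0.0929]
```

```bash
python3 -m handwheel '[[[-0.003,-0.03,0,0,0.074],[-0.008,-0.07,0,0,0.074],[-0.013,-0.11,0,0,0.074],[-0.018,-0.15,0,0,0.074],[-0.023,-0.19,0,0,0.074],[-0.0275,-0.233,0,0,0.074],[-0.0275,-0.233,0.02,0,0.074],[-0.0275,-0.233,0.05,0,0.074],[-0.0275,-0.233,0.05,0,0.074],[-0.0275,-0.233,0.05,0,0.074]]]'; python3 d.py .3785 -.2873 .031
python3 - <<'E'
from h import *
cv2.imwrite('pics/a2.png',np.hstack([cv2.resize(imaging.grab_frame(n)[y:y+100,x:x+100],(400,400)) for n,x,y in(('top',390,120),('scene',230,210))]))
E
```

```text
time: 8.5
tool_pos: [0.3784, -0.2871, 0.0706]
tcp_rot: [-0.001, 0.707, 0.707, -0.0]
contact_force: [-0.1, 0.2, 1.3]
grip_width: 0.0738
grip_force: 0.0
t 8.5 pos [ 0.3784 -0.2871  0.0706] yaw 0.00011956863705329257 q [-0.7029 -0.2285  2.058   0.      1.3135 -0.703 ] tilt 0.08137527638684308
delta [0.3785, -0.2873, 0.031] [-0.0002  0.0002  0.0396]
```

View pics/a2.png

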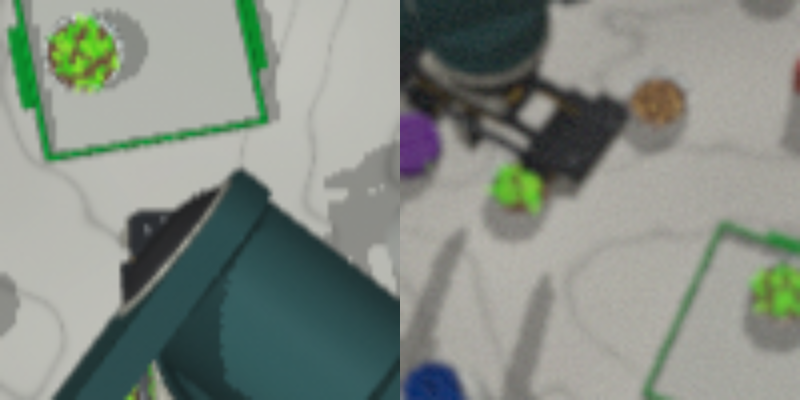

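The first sprout dish lies flat in the white tray at top (411,133). The gripper is above the second sprout, scene (259,257). Descend and grip.

```bash
python3 -m handwheel '[[[0,0,0.02,0,0.074],[0,0,0.034,0,0.074],[0,0,0.0385,0,0.074],[0,0,0.0385,0,0.074],[0,0,0.0385,0,0.03],[0,0,0.0385,0,0.03],[0,0,0.0385,0,0.03],[0,0,0.0385,0,0.03],[0,0,0.0385,0,0.03],[0,0,0.0385,0,0.03]]]'; python3 d.py .6224 -.3326 .12;python3 - <<'E'
from h import *
ca,ra,ma=disc(imaging.grab_frame('top'),(411,132),12,5);print(ma,ray('top',ma,.014))
E
```

```text
time: 9.6
tool_pos: [0.3787, -0.2875, 0.0327]
tcp_rot: [0.0, 0.707, 0.707, 0.0]
contact_force: [-1.3, 1.3, 6.9]
grip_width: 0.0542
grip_force: 30.0
t 9.6 pos [ 0.3787 -0.2875  0.0327] yaw 1.9819290315339922e-05 q [-0.7031 -0.1865  2.0895  0.      1.2378 -0.7031] tilt 0.04349223183768957
delta [0.6224, -0.3326, 0.12] [-0.0451  0.2437 -0.0871]
[410.41923642 133.12481645] [ 0.6119554  -0.25836759  0.014     ]
```

```bash
python3 -m handwheel '[[[0,0,-0.02,0,0.03],[0,0,-0.06,0,0.03],[0,0,-0.085,0,0.03],[-0.006,0.03,-0.085,0,0.03],[-0.014,0.07,-0.085,0,0.03],[-0.021,0.11,-0.085,0,0.03],[-0.028,0.15,-0.085,0,0.03],[-0.035,0.19,-0.085,0,0.03],[-0.041,0.225,-0.085,0,0.03],[-0.045,0.2437,-0.085,0,0.03],[-0.045,0.2437,-0.07,0,0.03],[-0.045,0.2437,-0.07,0,0.03]]]'; python3 d.py .6224 -.3326 .0367
```

```text
time: 10.85
tool_pos: [0.621, -0.3317, 0.0989]
tcp_rot: [-0.002, 0.707, 0.707, -0.001]
contact_force: [-1.2, -0.3, -1.0]
grip_width: 0.0543
grip_force: 30.0
t 10.85 pos [ 0.621  -0.3317  0.0989] yaw 0.00020442918985682625 q [-0.5268  0.2511  1.5258 -0.0001  1.3688 -0.527 ] tilt 0.23799142298833417
delta [0.6224, -0.3326, 0.0367] [-0.001   0.0016  0.0622]
```

```bash
python3 -m handwheel '[[[0,0,0.03,0,0.03],[0,0,0.055,0,0.03],[0,0,0.06,0,0.03],[0,0,0.063,0,0.03],[0,0,0.064,0,0.03],[0,0,0.064,0,0.03]]]'; python3 d.py
```

```text
time: 11.45
tool_pos: [0.6225, -0.3326, 0.0395]
tcp_rot: [0.001, 0.707, 0.707, 0.0]
contact_force: [0.6, -0.5, 0.1]
grip_width: 0.0539
grip_force: 30.0
t 11.45 pos [ 0.6225 -0.3326  0.0395] yaw -0.00011246062842631419 q [-0.5269  0.2999  1.5689 -0.      1.2713 -0.5268] tilt 0.09043786170228636
```

```bash
python3 -m handwheel '[[[0,0,0.001,0,0.03],[0,0,0.002,0,0.03],[0,0,0.002,0,0.03],[0,0,0.002,0,0.03],[0,0,0.002,0,0.06],[0,0,0.002,0,0.074],[0,0,0.002,0,0.074],[0,0,0.002,0,0.074],[0,0,-0.02,0,0.074],[0,0,-0.06,0,0.074],[0,0,-0.085,0,0.074],[0,0,-0.085,0,0.074]]]'; python3 d.py .4325 -.1605 .08 .4325 -.1605 .032
```

```text
time: 12.65
tool_pos: [0.6235, -0.3331, 0.1278]
tcp_rot: [0.003, 0.707, 0.707, 0.001]
contact_force: [0.2, 0.1, 0.0]
grip_width: 0.0741
grip_force: 0.0
t 12.65 pos [ 0.6235 -0.3331  0.1278] yaw 5.264102769325134e-05 q [-0.5267  0.2317  1.5003  0.      1.4037 -0.5268] tilt 0.33577633159465364
delta [0.4325, -0.1605, 0.08] [ 0.1727 -0.1912  0.0463]
delta [0.4325, -0.1605, 0.032] [ 0.1729 -0.1914  0.0943]
```

```bash
python3 -m handwheel '[[[0.02,-0.022,0,0,0.074],[0.05,-0.055,0,0,0.074],[0.08,-0.088,0,0,0.074],[0.11,-0.122,0,0,0.074],[0.14,-0.155,0,0,0.074],[0.1724,-0.1905,0,0,0.074],[0.1724,-0.1905,0.02,0,0.074],[0.1724,-0.1905,0.05,0,0.074],[0.1724,-0.1905,0.05,0,0.074],[0.1724,-0.1905,0.05,0,0.074]]]'; python3 d.py .4321 -.1601 .0325
python3 - <<'E'
from h import *
for p in((411,132),(437,128)):
    ca,ra,ma=disc(imaging.grab_frame('top'),p,12,5);print(ma,ray('top',ma,.014))
E
```

```text
time: 13.65
tool_pos: [0.4315, -0.1599, 0.0731]
tcp_rot: [-0.001, 0.707, 0.707, -0.0]
contact_force: [0.5, -1.0, 0.4]
grip_width: 0.0737
grip_force: 0.0
t 13.65 pos [ 0.4315 -0.1599  0.0731] yaw -8.295099708185206e-05 q [-0.4104 -0.2681  2.0857 -0.      1.3256 -0.4103] tilt 0.0869908587800744
delta [0.4321, -0.1601, 0.0325] [-0.0002  0.0007  0.0406]
[410.41923642 133.12481645] [ 0.6119554  -0.25836759  0.014     ]
[436.56014493 128.61521739] [ 0.62285415 -0.3321801   0.014     ]
```

```bash
python3 -m handwheel '[[[0,0,0.02,0,0.074],[0,0,0.034,0,0.074],[0,0,0.0395,0,0.074],[0,0,0.0395,0,0.074],[0,0,0.0395,0,0.03],[0,0,0.0395,0,0.03],[0,0,0.0395,0,0.03],[0,0,0.0395,0,0.03],[0,0,0.0395,0,0.03],[0,0,0.0395,0,0.03]]]'; python3 d.py .614 .295 .12
```

```text
time: 14.75
tool_pos: [0.432, -0.16, 0.0342]
tcp_rot: [0.0, 0.707, 0.707, 0.0]
contact_force: [-1.0, 0.6, 6.5]
grip_width: 0.054
grip_force: 30.0
t 14.75 pos [ 0.432  -0.16    0.0342] yaw 5.050918733417679e-05 q [-0.4102 -0.2251  2.1191  0.      1.2469 -0.4103] tilt 0.043004931503468735
delta [0.614, 0.295, 0.12] [ 0.455   0.1821 -0.0858]
```

```bash
python3 -m handwheel '[[[0,0,-0.02,0,0.03],[0,0,-0.06,0,0.03],[0,0,-0.086,0,0.03],[0.03,0.012,-0.086,0,0.03],[0.07,0.028,-0.086,0,0.03],[0.115,0.046,-0.086,0,0.03],[0.16,0.064,-0.086,0,0.03],[0.205,0.082,-0.086,0,0.03],[0.25,0.1,-0.086,0,0.03],[0.295,0.118,-0.086,0,0.03],[0.33,0.132,-0.086,0,0.03],[0.35,0.14,-0.086,0,0.03]]]'; python3 d.py .614 .295 .0382
```

```text
time: 15.95
tool_pos: [0.572, 0.1926, 0.1192]
tcp_rot: [-0.0, 0.706, 0.708, -0.0]
contact_force: [-0.1, 0.5, -0.3]
grip_width: 0.0537
grip_force: 30.0
t 15.95 pos [0.572  0.1926 0.1192] yaw 0.0017866620016841696 q [0.2824 0.0231 1.7436 0.0002 1.3754 0.2806] tilt 0.035359193021668636
delta [0.614, 0.295, 0.0382] [0.1023 0.0422 0.081 ]
```

```bash
python3 -m handwheel '[[[0.03,0.012,0,0,0.03],[0.065,0.026,0,0,0.03],[0.095,0.038,0,0,0.03],[0.105,0.042,0,0,0.03],[0.105,0.042,0.03,0,0.03],[0.105,0.042,0.06,0,0.03],[0.105,0.042,0.072,0,0.03],[0.105,0.042,0.076,0,0.03],[0.105,0.042,0.078,0,0.03],[0.105,0.042,0.079,0,0.03],[0.105,0.042,0.079,0,0.03]]]'; python3 d.py .614 .295 .0382
```

```text
time: 17.05
tool_pos: [0.6141, 0.2951, 0.0418]
tcp_rot: [0.0, 0.707, 0.707, 0.001]
contact_force: [-0.1, 0.8, -1.3]
grip_width: 0.0543
grip_force: 30.0
t 17.05 pos [0.6141 0.2951 0.0418] yaw -9.937633942688233e-05 q [ 0.4105  0.2489  1.6269 -0.      1.2643  0.4106] tilt 0.08288965896127336
delta [0.614, 0.295, 0.0382] [-0.0001 -0.0001  0.0036]
```

```bash
python3 -m handwheel '[[[0,0,0.001,0,0.03],[0,0,0.0025,0,0.03],[0,0,0.0025,0,0.03],[0,0,0.0025,0,0.03],[0,0,0.0025,0,0.06],[0,0,0.0025,0,0.074],[0,0,0.0025,0,0.074],[0,0,0.0025,0,0.074],[0,0,-0.02,0,0.074],[0,0,-0.06,0,0.074],[0,0,-0.08,0,0.074],[0,0,-0.08,0,0.074]]]'; python3 d.py .4482 .0062 .0325
```

```text
time: 18.25
tool_pos: [0.6149, 0.2956, 0.1245]
tcp_rot: [0.001, 0.707, 0.707, 0.002]
contact_force: [0.7, -0.3, 0.2]
grip_width: 0.0741
grip_force: 0.0
t 18.25 pos [0.6149 0.2956 0.1245] yaw 9.078946462615673e-06 q [ 0.4107  0.1828  1.5624 -0.      1.3913  0.4107] tilt 0.29346528303368674
delta [0.4482, 0.0062, 0.0325] [-0.2896 -0.1671  0.0906]
```

```bash
python3 -m handwheel '[[[-0.026,-0.015,0,0,0.074],[-0.06,-0.034,0,0,0.074],[-0.1,-0.058,0,0,0.074],[-0.14,-0.081,0,0,0.074],[-0.18,-0.104,0,0,0.074],[-0.22,-0.127,0,0,0.074],[-0.26,-0.15,0,0,0.074],[-0.2888,-0.166,0,0,0.074],[-0.2888,-0.166,0.02,0,0.074],[-0.2888,-0.166,0.05,0,0.074],[-0.2888,-0.166,0.05,0,0.074],[-0.2888,-0.166,0.05,0,0.074]]]'; python3 d.py .4482 .0062 .0325
python3 - <<'E'
from h import *
p=proj('top',[.614,.295,.014]);print(p)
ca,ra,ma=disc(imaging.grab_frame('top'),p,12,5);print(ma,ra,ray('top',ma,.014))
E
```

```text
time: 19.45
tool_pos: [0.4474, 0.0063, 0.0705]
tcp_rot: [-0.001, 0.707, 0.707, -0.001]
contact_force: [-0.3, -0.0, 0.3]
grip_width: 0.0743
grip_force: 0.0
t 19.45 pos [0.4474 0.0063 0.0705] yaw 0.00011709983395779309 q [-0.0429 -0.2981  2.1134 -0.      1.3278 -0.043 ] tilt 0.08874643622323831
delta [0.4482, 0.0062, 0.0325] [-0.0001  0.0009  0.038 ]
[213.58450139 137.79921039]
[213.84254606 138.17922948] 8.383818626403809 [0.6128848  0.29426966 0.014     ]
```

```bash
python3 -m handwheel '[[[0,0,0.02,0,0.074],[0,0,0.033,0,0.074],[0,0,0.0375,0,0.074],[0,0,0.0375,0,0.074],[0,0,0.0375,0,0.03],[0,0,0.0375,0,0.03],[0,0,0.0375,0,0.03],[0,0,0.0375,0,0.03],[0,0,0.0375,0,0.03],[0,0,0.0375,0,0.03]]]'; python3 d.py .614 .295 .13
```

```text
time: 20.5
tool_pos: [0.448, 0.0063, 0.0337]
tcp_rot: [0.0, 0.707, 0.707, 0.0]
contact_force: [-1.2, 0.0, 6.1]
grip_width: 0.054
grip_force: 30.0
t 20.5 pos [0.448  0.0063 0.0337] yaw -2.9741312735102655e-05 q [-0.043  -0.2567  2.1453  0.      1.2521 -0.043 ] tilt 0.046605081630234295
delta [0.614, 0.295, 0.13] [ 0.2888  0.1661 -0.0962]
```

```bash
python3 -m handwheel '[[[0,0,-0.02,0,0.03],[0,0,-0.06,0,0.03],[0,0,-0.096,0,0.03],[0.026,0.015,-0.096,0,0.03],[0.06,0.034,-0.096,0,0.03],[0.1,0.058,-0.096,0,0.03],[0.14,0.081,-0.096,0,0.03],[0.18,0.104,-0.096,0,0.03],[0.22,0.127,-0.096,0,0.03],[0.26,0.15,-0.096,0,0.03],[0.2888,0.1658,-0.096,0,0.03],[0.2888,0.1658,-0.096,0,0.03]]]'; python3 d.py .614 .295 .0537
```

```text
time: 21.7
tool_pos: [0.6142, 0.298, 0.1279]
tcp_rot: [-0.0, 0.706, 0.708, -0.0]
contact_force: [-0.1, -0.6, -0.5]
grip_width: 0.0542
grip_force: 30.0
t 21.7 pos [0.6142 0.298  0.1279] yaw 0.002172635018712975 q [0.4142 0.1851 1.554  0.0005 1.4035 0.4119] tilt 0.0642427790067005
delta [0.614, 0.295, 0.0537] [-0.003  -0.0002  0.0742]
```

```bash
python3 -m handwheel '[[[0,0,0.03,0,0.03],[0,0,0.06,0,0.03],[0,0,0.069,0,0.03],[0,0,0.072,0,0.03],[0,0,0.073,0,0.03],[0,0,0.073,0,0.03],[0,0,0.073,0,0.03]]]'; python3 d.py .614 .295 .0537
python3 - <<'E'
from h import *
cv2.imwrite('pics/a3.png',np.hstack([cv2.resize(imaging.grab_frame(n)[y:y+100,x:x+100],(400,400)) for n,x,y in(('top',170,100),('scene',350,110))]))
E
```

```text
time: 22.4
tool_pos: [0.614, 0.2952, 0.0575]
tcp_rot: [0.0, 0.707, 0.707, 0.001]
contact_force: [0.0, 0.2, -0.6]
grip_width: 0.054
grip_force: 30.0
t 22.4 pos [0.614  0.2952 0.0575] yaw -7.459594893881529e-05 q [ 0.4107  0.2343  1.6168 -0.      1.2887  0.4108] tilt 0.09883849320708545
delta [0.614, 0.295, 0.0537] [-0.0002  0.      0.0038]
```

View pics/a3.png

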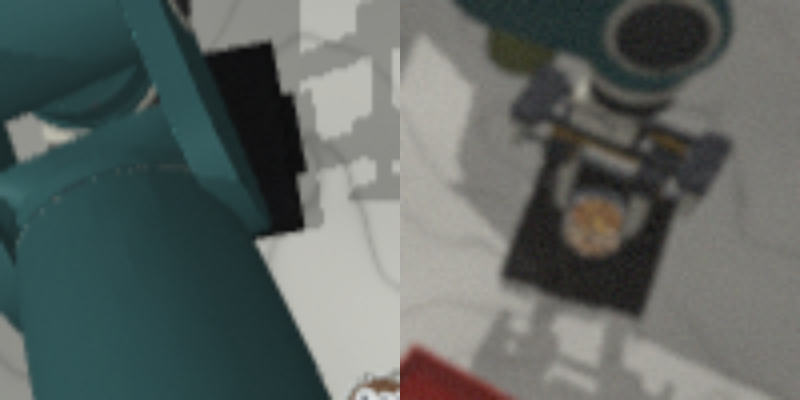

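The held dish is aligned right over the lower one, scene (398,166). Set it down and release.

```bash
python3 -m handwheel '[[[0,0,0.001,0,0.03],[0,0,0.0025,0,0.03],[0,0,0.003,0,0.03],[0,0,0.003,0,0.03],[0,0,0.003,0,0.06],[0,0,0.003,0,0.074],[0,0,0.003,0,0.074],[0,0,0.003,0,0.074],[0,0,-0.02,0,0.074],[0,0,-0.05,0,0.074],[0,0,-0.07,0,0.074],[0,0,-0.07,0,0.074]]]'
python3 -m handwheel '[[[-0.03,-0.02,0,0,0.074],[-0.07,-0.05,0,0,0.074],[-0.11,-0.08,0,0,0.074],[-0.13,-0.13,0,0,0.074],[-0.1,-0.17,0,0,0.074],[-0.06,-0.2,0,0,0.074],[-0.03,-0.22,0,0,0.074],[-0.03,-0.22,0,0,0.074]]]'; python3 d.py
python3 - <<'E'
from h import *
T=imaging.grab_frame('top');S=imaging.grab_frame('scene')
cv2.imwrite('pics/T4.png',T)
cv2.imwrite('pics/a4.png',np.hstack([cv2.resize(I[y:y+100,x:x+100],(400,400)) for I,x,y in((T,190,110),(S,340,110))]))
q=proj('scene',[.614,.295,.03]);p=proj('top',[.614,.295,.03])
ma=disc(T,p,13)[2];mb=disc(S,q,13)[2];print(p,ma,q,mb,tri(ma,mb))
E
```

```text
time: 23.7
tool_pos: [0.6146, 0.2955, 0.1295]
tcp_rot: [0.001, 0.707, 0.707, 0.002]
contact_force: [-1.3, 0.2, -0.1]
grip_width: 0.0743
grip_force: 0.0
time: 24.5
tool_pos: [0.3911, 0.2674, 0.1253]
tcp_rot: [-0.0, 0.706, 0.708, -0.0]
contact_force: [0.5, 0.2, -0.0]
grip_width: 0.0739
grip_force: 0.0
t 24.5 pos [0.3911 0.2674 0.1253] yaw 0.003425156051489066 q [ 0.5454 -0.2798  2.0065  0.0008  1.4153  0.5418] tilt 0.0477490492593597
[212.23914254 136.3878312 ] [212.25229741 136.6908939 ] [398.38589648 164.1013696 ] [398.35384615 166.22905983] [0.61617734 0.29785331 0.01606389]
```

View pics/a4.png

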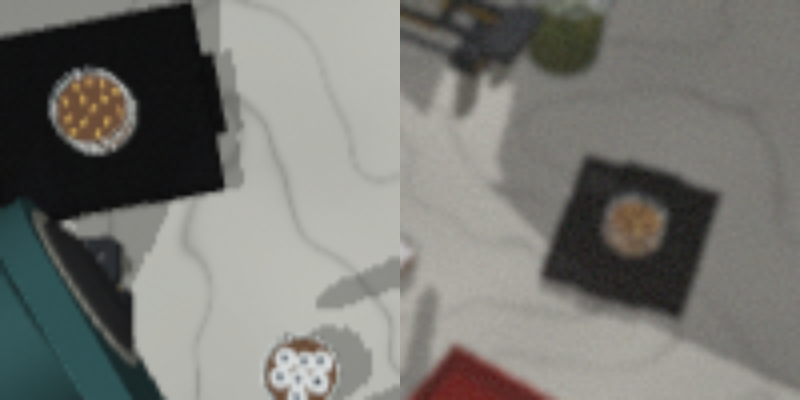

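The stack is concentric at top (213,137), scene (398,166). The mould sits at about top (265,203). Now I'll pin it down exactly.

```bash
python3 - <<'E'
from h import *
T=cv2.imread('pics/T4.png');h=cv2.cvtColor(T,cv2.COLOR_BGR2HSV)
m=((h[...,1]>55)|(h[...,2]>215)).astype(np.uint8);r=np.zeros_like(m);cv2.circle(r,(265,203),12,1,-1)
n=(m*r)
n=max(cv2.findContours(cv2.morphologyEx(n,cv2.MORPH_CLOSE,np.ones((3,3),np.uint8)),0,1)[0],key=cv2.contourArea)
c,rr=cv2.minEnclosingCircle(n);M=cv2.moments(cv2.convexHull(n));mm=(M['m10']/M['m00'],M['m01']/M['m00'])
print(c,rr,mm,ray('top',c,.009),ray('top',mm,.009))
S=cv2.imread('pics/scene0.png');h=cv2.cvtColor(S,cv2.COLOR_BGR2HSV)
P=proj('scene',ray('top',mm,.009));print(P)
g=h[int(P[1])-9:int(P[1])+10,int(P[0])-9:int(P[0])+10]
for t in(160,180,200):
    ys,xs=np.nonzero(g[...,2]>t)
    if len(xs): q=(xs.mean()+int(P[0])-9,ys.mean()+int(P[1])-9);print(t,len(xs),q,tri(mm,q))
E
python3 d.py
```

```text
(264.6927795410156, 202.96987915039062) 8.68459701538086 (264.8494117647059, 203.01803921568626) [0.42622001 0.1536376  0.009     ] [0.42607412 0.15320401 0.009     ]
[336.85703678 172.52326877]
160 69 (np.float64(338.5507246376812), np.float64(173.94202898550725)) [ 0.42916702  0.15594505 -0.00147858]
180 18 (np.float64(337.3888888888889), np.float64(172.55555555555554)) [0.42684455 0.15381043 0.00833705]
t 24.6 pos [0.393  0.2653 0.1253] yaw 0.001967309843683369 q [ 0.5402 -0.2786  2.0056 -0.0002  1.4154  0.5382] tilt 0.04686275290062512
```

```bash
python3 -m handwheel '[[[-0.03,0.009,0,0,0.074],[-0.07,0.02,0,0,0.074],[-0.1115,0.0325,0,0,0.074],[-0.1115,0.0325,0,0,0.074],[-0.1115,0.0325,0.03,0,0.074],[-0.1115,0.0325,0.05,0,0.074],[-0.1115,0.0325,0.05,0,0.074]]]'; python3 d.py .4265 .1535 .033
python3 - <<'E'
from h import *
S=imaging.grab_frame('scene');cv2.imwrite('pics/a5.png',cv2.resize(S[125:225,290:440],(750,500)))
E
```

```text
time: 25.3
tool_pos: [0.4249, 0.1525, 0.0732]
tcp_rot: [-0.001, 0.708, 0.707, -0.002]
contact_force: [0.1, 0.0, -1.2]
grip_width: 0.074
grip_force: 0.0
t 25.3 pos [0.4249 0.1525 0.0732] yaw -0.0014045996749006738 q [ 0.288  -0.2881  2.1011 -0.      1.3333  0.2894] tilt 0.26748834146446787
delta [0.4265, 0.1535, 0.033] [0.0011 0.0017 0.0402]
```

View pics/a5.png

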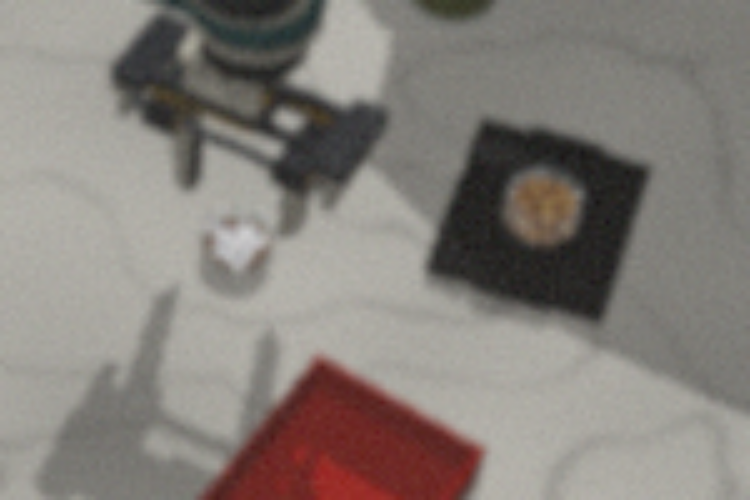

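The gripper is centred above the mould, scene (337,174), and the stack stands at scene (398,166). Grip now.

```bash
python3 -m handwheel '[[[0,0,0.02,0,0.074],[0,0,0.035,0,0.074],[0,0,0.0405,0,0.074],[0,0,0.0405,0,0.074],[0,0,0.0405,0,0.03],[0,0,0.0405,0,0.03],[0,0,0.0405,0,0.03],[0,0,0.0405,0,0.03],[0,0,0.0405,0,0.03],[0,0,0.0405,0,0.03]]]'; python3 d.py .598 -.016 .13
```

```text
time: 26.35
tool_pos: [0.4263, 0.1537, 0.0362]
tcp_rot: [0.0, 0.707, 0.707, 0.0]
contact_force: [-1.5, -0.9, 6.4]
grip_width: 0.0541
grip_force: 30.0
t 26.35 pos [0.4263 0.1537 0.0362] yaw -1.546080544007133e-05 q [ 0.2897 -0.2467  2.1329  0.      1.2545  0.2897] tilt 0.05318960439390742
delta [0.598, -0.016, 0.13] [-0.1696  0.1718 -0.0936]
```

```bash
python3 -m handwheel '[[[0,0,-0.02,0,0.03],[0,0,-0.06,0,0.03],[0,0,-0.094,0,0.03],[-0.02,0.02,-0.094,0,0.03],[-0.05,0.05,-0.094,0,0.03],[-0.08,0.08,-0.094,0,0.03],[-0.11,0.11,-0.094,0,0.03],[-0.14,0.14,-0.094,0,0.03],[-0.1696,0.1718,-0.094,0,0.03],[-0.1696,0.1718,-0.094,0,0.03],[-0.1696,0.1718,-0.075,0,0.03],[-0.1696,0.1718,-0.075,0,0.03]]]'; python3 d.py .598 -.016 .0402
```

```text
time: 27.55
tool_pos: [0.5966, -0.0159, 0.1082]
tcp_rot: [-0.001, 0.707, 0.707, -0.001]
contact_force: [0.4, -0.9, 0.2]
grip_width: 0.054
grip_force: 30.0
t 27.55 pos [ 0.5966 -0.0159  0.1082] yaw -0.00027204245332980507 q [-0.0695  0.0186  1.7669  0.0001  1.3599 -0.0692] tilt 0.2179245921457901
delta [0.598, -0.016, 0.0402] [-0.0001  0.0017  0.068 ]
```

```bash
python3 -m handwheel '[[[0,0,0.03,0,0.03],[0,0,0.055,0,0.03],[0,0,0.063,0,0.03],[0,0,0.066,0,0.03],[0,0,0.067,0,0.03],[0,0,0.067,0,0.03],[0,0,0.067,0,0.03]]]'; python3 d.py .598 -.016 .0402
```

```text
time: 28.25
tool_pos: [0.5982, -0.0161, 0.0448]
tcp_rot: [0.001, 0.707, 0.707, 0.0]
contact_force: [-0.8, 0.4, -0.5]
grip_width: 0.0537
grip_force: 30.0
t 28.25 pos [ 0.5982 -0.0161  0.0448] yaw 3.962186345462337e-05 q [-0.0695  0.0762  1.8171 -0.      1.2468 -0.0695] tilt 0.08305306346858513
delta [0.598, -0.016, 0.0402] [ 0.0001 -0.0003  0.0046]
```

```bash
python3 -m handwheel '[[[0,0,0.002,0,0.03],[0,0,0.0035,0,0.03],[0,0,0.004,0,0.03],[0,0,0.004,0,0.03],[0,0,0.004,0,0.06],[0,0,0.004,0,0.074],[0,0,0.004,0,0.074],[0,0,0.004,0,0.074],[0,0,-0.02,0,0.074],[0,0,-0.06,0,0.074],[0,0,-0.1,0,0.074],[0,0,-0.12,0,0.074]]]'
python3 -m handwheel '[[[0,-0.03,0,0,0.074],[0,-0.07,0,0,0.074],[0,-0.11,0,0,0.074],[0,-0.15,0,0,0.074],[0,-0.18,0,0,0.074],[0,-0.18,0,0,0.074],[0,-0.18,0,0,0.074]]]'
python3 - <<'E'
from h import *
T=imaging.grab_frame('top');S=imaging.grab_frame('scene')
cv2.imwrite('pics/a6.png',np.vstack([cv2.resize(T[95:235,180:480],(640,299)),cv2.resize(S[100:340,200:440],(300,300))[:, :].repeat(1,0) if 0 else cv2.copyMakeBorder(cv2.resize(S[100:340,200:440],(300,300)),0,0,0,340,0)]))
E
```

```text
time: 29.45
tool_pos: [0.5986, -0.0161, 0.1675]
tcp_rot: [0.001, 0.707, 0.707, 0.001]
contact_force: [0.3, 0.1, -0.1]
grip_width: 0.0742
grip_force: 0.0
time: 30.15
tool_pos: [0.4179, -0.0161, 0.1641]
tcp_rot: [0.001, 0.707, 0.707, 0.001]
contact_force: [1.2, -0.1, 0.4]
grip_width: 0.0741
grip_force: 0.0
```

View pics/a6.png

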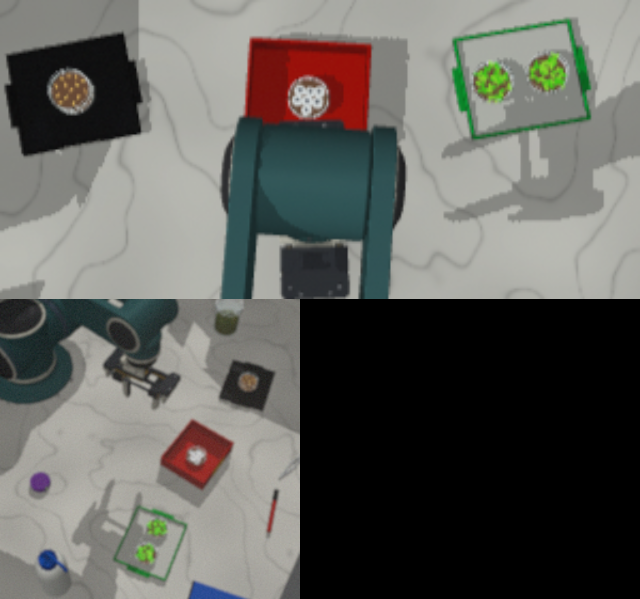

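All five dishes lie in place: stack at top (213,137), mould in the tub at about top (325,140), sprouts in the white tray at (411,133) and (437,129). The jar and bottle have not moved, and the gripper is clear.

```bash
python3 -c "
from workcell import job_done;print(job_done())"
```

```text
the job is handed in; nothing more can be done
None
```

I handed the job in at about 30 s of the 115 s allowed, with both sprouted dishes flat in the white tray, the seed dishes stacked in the black tray and the mouldy dish, touched last, in the red tub; no verdict was returned.

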